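# Lid the sugar pot and clip its bail over

## Robot

A 7-joint arm with a two-finger parallel gripper is mounted at the origin on the work surface. World frame = base frame: x ahead of the robot, y to its left, z up, the work surface at z = 0. Lengths are in m, angles in rad, forces in N, time in s.
With the tool pointing down it reaches from about 0.425 to 0.95 m from the base axis. Payload 16.7 kg.
Tool frame: the origin (TCP) lies on the mounting face of the last link; the fingertips stand 199 mm ahead of it and the grasp point (between the pads) lies 180 mm ahead of it; z points along the fingers, y is the line along which they close (so a half turn about z gives the same grasp; the last joint's range is limited). The gripper opens to 94 mm and grips with 3 to 60 N. Pads are 16 mm wide; open, the fingers measure 119 mm over their backs; the gripper's body (75 mm by 177 mm) begins 78 mm behind the grasp point.
Start: joints at [1.095, 0.426, 0.074, 1.606, -0.034, 1.111, -0.067], TCP at [0.216, -0.639, 0.405] pointing down, gripper open.
Joint ranges: [-2.85, 2.85], [-0.5, 2.14], [-1.23, 1.37], [0.21, 2.46], [-1.02, 4.16], [0.16, 2.05], [-2.73, 2.73]. Speed limits (rad/s): [1.89, 1.89, 2.39, 2.39, 3.01, 3.01, 3.01].

## Interface

Orientations are given as a unit quaternion [w, x, y, z].
In Python, from plant import r, cams gives the robot as it stands.
- The arm moves only by the shell command python3 -m jog 'ROWS' [FORCE]. ROWS is JSON, a list of rows, each a list of 7 numbers: the shift along the tool's x, y, z in cm, then the turn, a rotation vector about the tool's x, y, z in degrees, then the closure, from 0 (fully open) to 1 (shut). A call has exactly 8 rows; each row shifts and turns the commanded pose from where the row before left it, along the tool's axes as they then stand; what a row does not reach is not made up. A row lasts 1/12 s, in which the tool goes at most 41.7 mm and 7.16 degrees, less where a joint would pass 70% of its speed; a pose out of reach is approached as far as the arm can. A call is refused whole if a number of a shift passes 4.17 or a number of a turn 7.16, either way. A call with a gripper value outside its range is refused whole. The fingers move at their own pace and stop on an object; FORCE is the grip in N (left out, the last holds). Time passes only in rows, so rows that do not move let the fingers close, or fill a call up. It gives the time, the measured TCP pose, the force, the opening and the grip force at its end, in the units of the state.
- r.observe(): the state, without advancing time (a new reading comes with each control period).
- cams.camera(name): name is "side" or "top" or "wrist"; returns the picture (420x560x3 uint8, red, green, blue); there is no depth.
- cams.camera_info(name): a dict with "mtx" (3x3 intrinsics, pixels), "D" ([k1, k2, p1, p2, k3] as OpenCV has them; the pictures are not rectified), "eye" and "orientation" of the camera in the world. Camera axes: x right, y up, looking along -z (the intrinsics and any distortion apply to the point x, -y, -z); pixel columns grow to the right and rows downward; lengths in m; the calibration is good to about 2 mm. A picture is of the moment at which its call begins: read the wrist's pose just before it. camera_info takes no time and is no camera call; for the wrist camera it gives the pose at the moment of the call.
- r.sign_off(): hands the job in; it is judged then, once.
Trained networks look in the newest picture that a camera, given by its name, has taken for a name from the list of things; names that differ only in an ending like _2 or _b are one class to them, and where a whole thing is asked for, a point or a joint stands for the part that bears it (a point fixed in the world has none). Each returns a list of dicts, best first, with "p" (0 to 1); they miss things now and then, are a little off and sometimes report something else, mostly with a low value. They report only what shows in the picture. A call takes as long as a camera call. They do not tell look-alikes from the thing itself.
- cams.trace(camera, target): "region" (420x560 bool, what is visible of it) and "rect" ([left, top, right, bottom] in pixels, round what is visible of it).
The state is a dict: "clock": time; "joint_pos": joint angles; "qvel": joint speeds; "tau": joint torques, N m; "ee_pos": TCP position; "tool_rot": TCP orientation; "force": force on the tool from outside, world axes, zero at the start; "wrist_torque": the same for the moment, N m; "gripper_width": opening from 0.0 (shut) to 1.0 (fully open); "grasp_force": force on a finger pad.
Only numpy, scipy, OpenCV 4.12 (cv2) and the standard library are available. Lean on these libraries where they do the work, as an engineer would, in place of code of your own. Each camera call takes 0.05 s, during which the arm holds its last target. There are 200 camera calls.

## Task

Shut the sugar pot: take the grey silicone lid off the closed pot and set it fully home on the open sugar pot, with its groove running the same way as the steel cross-bar, while the bail is still leaning open; let go of it, then swing the bail up and over until its cross-bar has snapped down into the groove on top of the lid, and leave it there. Do it gently, without dropping or slamming the lid or forcing the bail against it, and keep the tea glasses standing where they are.

Things in the scene. Friction and masses are not known exactly. Their poses are not given: they have to be found in the camera images.
- pot: open round white ceramic sugar pot, fixed: 100 mm high, 100 mm outer and 90 mm mouth diameter, sugar cubes at the bottom. Origin at the centre of its underside, z up. Its y axis is parallel to the hinge axis of the bail, which pivots on studs on the pot's outside at z = 55 mm, x = 0. Open, the bail leans to the pot's +x side
- pot_mouth (a point): centre of the sugar pot's mouth, in the plane of its rim, 100 mm above its underside; axes as the pot's
- bail (a joint): angle of the steel bail (rad): 0 = upright over the mouth (closed), positive = leaning to the pot's +x side; starts at about 1.05 to 1.25. Two side arms, 8 mm round wires at the pot's y = +-62 mm, ending 110 mm from the hinge axis, carry the cross-bar. The hinge has friction and stays where it is left. It can also swing past upright to -1.4, which is not closed
- bail_bar (a point): middle of the bail's straight round cross-bar: 12 mm thick, 108 mm long along the pot's y, a free-turning roller, 90 mm from the hinge axis. Sprung: it gives up to 12 mm away from the hinge at 3 N/mm, so it rides over the lid's ridge and snaps into the groove (5 to 8 N from behind; pushed on harder it pops out beyond). z points away from the hinge
- lid: loose grey hard-silicone lid, 0.28 kg. Origin at the centre of its underside, z up. Plug 86 mm diameter, z = 0 to 14 mm, goes into the mouth; plate 98 mm diameter, z = 14 to 22, rests on the rim (origin then 86 mm above the pot's underside); on it a saddle block to grip, 54 mm wide (x), 80 mm long (y), upright sides z = 22 to 45. Half a turn makes no difference
- lid_groove (a point): where the middle of the cross-bar's axis lies when it rests in the groove: on the lid's axis, 61 mm above its underside; axes as the lid's. The groove runs along y on top of the saddle, between two rounded ridges at x = +-8 mm (tops 58.5 mm above the lid's underside); the saddle's top slopes up to them from both sides
- closed_pot: closed white ceramic pot with a flat top, fixed, 90 mm high, 112 mm diameter, on which the lid lies at first. Origin at the centre of its underside
- glass0: tulip-shaped clear tea glass, 90 mm high, 52 mm across the rim, open at the top, standing upright on the counter; a bystander. Origin at the centre of its foot, z up
- glass1: tulip-shaped clear tea glass, 90 mm high, 52 mm across the rim, open at the top, standing upright on the counter; a bystander. Origin at the centre of its foot, z up
- glass2: tulip-shaped clear tea glass, 90 mm high, 52 mm across the rim, open at the top, standing upright on the counter; a bystander. Origin at the centre of its foot, z up
- glass3: tulip-shaped clear tea glass, 90 mm high, 52 mm across the rim, open at the top, standing upright on the counter; a bystander. Origin at the centre of its foot, z up
There are look-alikes about, which are no part of the job. What is shaped like the lid but yellow is not meant.

How it is judged:
On the way:
1. the lid is seated in the sugar pot's mouth, level, groove along the hinge axis, let go of, with the bail still open (horizontal distance between lid and pot_mouth below 0.006 m and z of lid in the frame of pot between 0.082 and 0.0895 m and angle between lid's own z axis and vertical below 0.07 rad and angle between the y axis of lid and the y axis of pot, either way round below 0.15 rad and value of joint bail above 0.6 rad and contact force between the fingers and lid below 0.3 N), for 0.2 s.
At the end, for the whole second after the job is handed in: Lid in the sugar pot's mouth: within 6 mm of its axis, plate on the rim, within 4 degrees of level, groove within 8.5 degrees of the hinge axis. Bail within 0.06 rad of upright, its cross-bar within 5 mm of its rest in the groove. Lid still; glasses within 40 mm of where they stood (horizontal distance between lid and pot_mouth below 0.006 m and z of lid in the frame of pot between 0.082 and 0.0895 m and angle between lid's own z axis and vertical below 0.07 rad and angle between the y axis of lid and the y axis of pot, either way round below 0.15 rad and distance between bail_bar and lid_groove below 0.005 m and value of joint bail between -0.06 and 0.06 rad and linear speed of lid below 0.02 m/s and distance of each of glass0, glass1, glass2, glass3 from where it was at the start of the episode below 0.04 m); the robot touches nothing.
It fails at once if the lid or the bail is slammed or forced: lid and pot (with its bail) press on each other with more than 45 N (contact force between lid and pot above 45 N).
It fails at once if a glass is knocked over or shoved (angle between any of glass0, glass1, glass2, glass3's own z axis and vertical above 0.5 rad or distance of any of glass0, glass1, glass2, glass3 from where it was at the start of the episode above 0.04 m).
It also fails if it takes over 64 s, if anything falls off the work surface, if the arm or the gripper's body presses on something with over 40 N, if the wrist force passes 120 N, or if a joint passes its speed limit or range.

## Working session

There is one attempt and no reset: what is moved stays moved. The work goes in short steps, Python scripts to look and compute and a shell command to move; the robot and the scene stay as the last step left them, time stands still between calls to the robot, and variables do not carry over. Pictures are saved under pics/ and viewed, at most 10 in all, crops included, and the job is handed in when it is done.

```bash
ls; mkdir -p pics
python3 - <<'E'
from plant import r,cams
import cv2,numpy as np
s=r.observe(); print({k:np.round(v,3).tolist() for k,v in s.items()})
ims=[]
for c in ["top","side"]:
    im=cams.camera(c); cv2.imwrite(f"pics/{c}0.png",im[:,:,::-1])
    i=cams.camera_info(c); print(c,{k:np.round(v,4).tolist() for k,v in i.items()})
    for t in ["pot","bail","bail_bar","lid","closed_pot","glass0"]:
        for d in cams.trace(c,t)[:5]:
            ys,xs=np.nonzero(d["region"]); print(c,t,round(d["p"],2),np.round(d["rect"]).tolist(),len(xs),xs.mean().round(1) if len(xs) else None,ys.mean().round(1) if len(xs) else None)
E
```

```text
pics
{'clock': 0.0, 'joint_pos': [1.096, 0.427, 0.074, 1.607, -0.034, 1.111, -0.067], 'qvel': [-0.001, 0.002, 0.001, -0.0, -0.0, 0.002, -0.0], 'tau': [0.003, -93.584, 3.668, -45.42, -0.049, 0.02, 0.0], 'ee_pos': [0.216, -0.639, 0.404], 'tool_rot': [-0.001, 0.987, 0.162, -0.0], 'force': [-0.25, 0.421, 0.282], 'wrist_torque': [0.043, -0.07, -0.014], 'grasp_force': 0.0, 'gripper_width': 1.0}
top {'mtx': [[544.8704, 0.0, 278.6632], [0.0, 544.8704, 217.8524], [0.0, 0.0, 1.0]], 'D': [-0.1165, 0.0, 0.0, 0.0, 0.0], 'eye': [0.2702, -0.0065, 1.7174], 'orientation': [-0.6977, -0.0623, 0.0597, 0.7112]}
top pot 0.7 [319.0, 202.0, 373.0, 258.0] 1408 342.2 235.3
top bail 0.79 [324.0, 203.0, 373.0, 250.0] 341 349.4 220.2
top bail_bar 0.53 [201.0, 211.0, 233.0, 244.0] 874 214.6 225.3
top bail_bar 0.53 [400.0, 185.0, 420.0, 203.0] 306 409.9 195.8
top bail_bar 0.4 [269.0, 266.0, 289.0, 287.0] 280 277.7 275.9
top lid 0.91 [208.0, 172.0, 236.0, 201.0] 748 222.5 185.4
top lid 0.86 [204.0, 209.0, 230.0, 243.0] 854 214.8 225.3
top lid 0.74 [162.0, 226.0, 189.0, 261.0] 726 175.8 243.6
top closed_pot 0.81 [20
[... 605 characters left out ...]
0.3393, 0.8968]}
side bail 0.76 [295.0, 158.0, 338.0, 201.0] 254 314.6 175.8
side bail_bar 0.51 [300.0, 158.0, 331.0, 176.0] 113 318.4 167.8
side lid 0.91 [230.0, 236.0, 268.0, 269.0] 1006 249.9 254.2
side lid 0.84 [215.0, 303.0, 252.0, 333.0] 1080 233.1 318.6
side lid 0.71 [199.0, 234.0, 230.0, 264.0] 738 213.0 247.6
side closed_pot 0.82 [230.0, 258.0, 272.0, 293.0] 712 252.6 277.6
side closed_pot 0.18 [298.0, 156.0, 352.0, 213.0] 1518 330.4 187.9
side glass0 0.84 [238.0, 183.0, 258.0, 216.0] 410 245.8 199.3
side glass0 0.74 [323.0, 229.0, 343.0, 267.0] 511 332.9 246.7
side glass0 0.67 [324.0, 126.0, 342.0, 150.0] 327 330.3 136.9
side glass0 0.61 [151.0, 279.0, 170.0, 309.0] 560 161.2 292.1
```

Run:
```python
import cv2,numpy as np
a=cv2.imread("pics/top0.png")[150:300,135:435];b=cv2.imread("pics/side0.png")[110:340,140:380]
cv2.imwrite("pics/a.png",cv2.resize(a,(800,400),interpolation=cv2.INTER_CUBIC))
cv2.imwrite("pics/b.png",cv2.resize(b,(624,598),interpolation=cv2.INTER_CUBIC))
```

```text
(no output)
```

View pics/a.png

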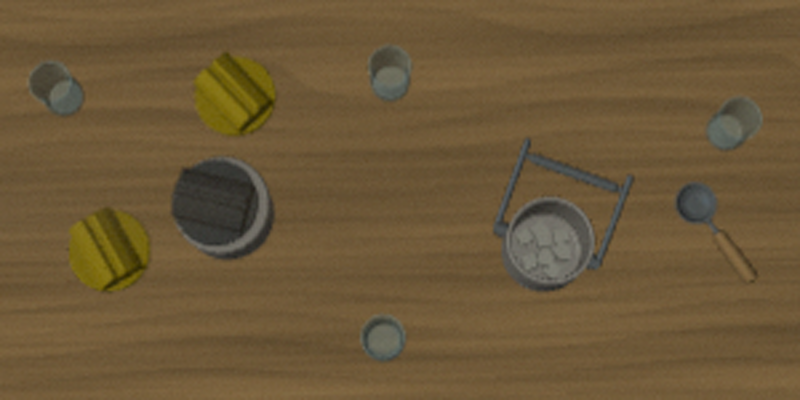

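View pics/b.png

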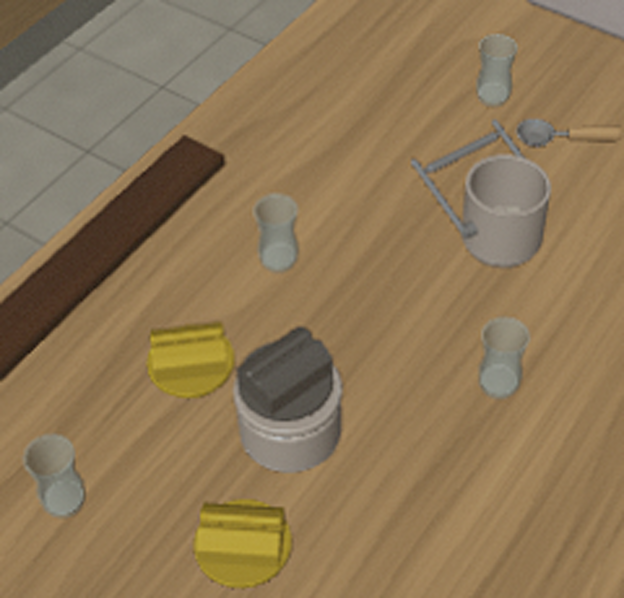

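```bash
cat > h.py <<'E'
import numpy as np,cv2
from plant import r,cams
from scipy.optimize import least_squares,minimize
from scipy.spatial.transform import Rotation as R
def rot(q): return R.from_quat(q,scalar_first=True).as_matrix()
def proj(P,i):
    p=(np.atleast_2d(P)-i["eye"])@rot(i["orientation"])*[1,-1,-1]
    return cv2.projectPoints(p.reshape(-1,1,3),np.zeros(3),np.zeros(3),np.array(i["mtx"],float),np.array(i["D"],float))[0][:,0]
def Rz(a): return R.from_euler("z",a).as_matrix()
t=np.linspace(0,2*np.pi,48,endpoint=False)
def circ(rad,z): return np.c_[rad*np.cos(t),rad*np.sin(t),0*t+z]
box=np.array([[sx*27,sy*40,z] for sx in(1,-1) for sy in(1,-1) for z in(22,45)]+[[sx*8,sy*40,58.5] for sx in(1,-1) for sy in(1,-1)])/1e3
LID=np.vstack([circ(.043,0),circ(.049,.014),circ(.049,.022),box])
def hull(P,i):
    m=np.zeros((420,560),np.uint8)
    cv2.fillConvexPoly(m,cv2.convexHull((proj(P,i)*16).astype(np.int32)),1,shift=4); return m>0
def tool():
    s=r.observe(); return np.array(s["ee_pos"]),rot(s["tool_rot"]),s
E
python3 - <<'E'
from h import *
I={c:cams.camera_info(c) for c in("top","side")}
T=lambda u,v:(135+u/2.6667,150+v/2.6667); S=lambda u,v:(140+u/2.6,110+v/2.6)
obs=[("top",k,T(*p)) for k,p in dict(b1=(529,157),b2=(619,188),t1=(528,140),t2=(630,178),h1=(500,230),h2=(596,264),c=(549,240)).items()]
obs+=[("side",k,S(*p)) for k,p in dict(b2=(500,135),b1=(428,170),t1=(417,162),t2=(498,124),h1=(468,231),c=(507,184)).items()]
def pts(x,y,a,q,sg):
    d=np.array([np.sin(q),0,np.cos(q)])
    L=dict(c=[0,0,.1])
    for n,s in(("1",sg),("2",-sg)):
        L["h"+n]=np.array([0,s*.062,.055]);L["t"+n]=L["h"+n]+d*.11;L["b"+n]=np.array([0,s*.054,.055])+d*.09
    return {k:Rz(a)@v+[x,y,0] for k,v in L.items()}
best=None
for a0 in np.arange(0,6.3,.7):
  for sg in(1,-1):
    def f(p): 
        P=pts(*p,sg); return np.concatenate([proj(P[k],I[c])[0]-o for c,k,o in obs])
    s=least_squares(f,[.3,-.15,a0,1.15],loss="soft_l1")
    if best is None or s.cost<best[0].cost: best=(s,sg,f(s.x))
s,sg,e=best;print("pot",s.x.round(4),sg,s.cost);print(e.reshape(-1,2).round(1).tolist())
# lid and objects
for c in I: cams.camera(c)
reg={}
for c,(u,v) in dict(top=(214,225),side=(250,254)).items():
    L=cams.trace(c,"lid"); d=min(L,key=lambda d:np.hypot(np.nonzero(d["region"])[1].mean()-u,np.nonzero(d["region"])[0].mean()-v)); reg[c]=d["region"]
def cost(p,z=.09):
    P=LID@Rz(p[2]).T+[p[0],p[1],z]; s=0
    for c in I:
        m=hull(P,I[c]); s+=1-(m&reg[c]).sum()/(m|reg[c]).sum()
    return s
res=[]
def gr(uv,c,z):
    g=lambda p:proj([p[0],p[1],z],I[c])[0]-uv
    return least_squares(g,[.3,-.1]).x
p0=gr((215,226),"top",.12)
for a0 in np.arange(0,3.1,.4):
    m=minimize(cost,[*p0,a0],method="Nelder-Mead",options=dict(initial_simplex=np.array([[*p0,a0],[p0[0]+.01,p0[1],a0],[p0[0],p0[1]+.01,a0],[*p0,a0+.3]]))); res.append((m.fun,m.x.round(4).tolist()))
print(sorted(res)[:4])
# groove ends top view crop: ridge lines guess
for n,uv in dict(g0=(280.6,176.6),g1=(409.5,195.7),g2=(277.8,275.9),g3=(155.2,182.6),y1=(222.5,185.4),y2=(175.8,243.6)).items(): print(n,gr(uv,"top",.045).round(3))
A=gr(T(178,192),"top",.14);B=gr(T(250,200),"top",.14);print("groove ang",np.arctan2(*(B-A)[::-1]))
w=cams.camera_info("wrist");p,Q,_=tool();print("wristcam rel",(Q.T@(w["eye"]-p)).round(3),(Q.T@rot(w["orientation"])).round(2).tolist(),np.round(w["mtx"],0).tolist(),Q.round(2).tolist())
E
```

```text
pot [ 0.48   -0.1899  5.9054  1.2575] 1 5.248164655689753
[[0.2, 0.2], [-0.3, 0.8], [0.3, -0.4], [0.4, -0.6], [-1.5, -0.8], [0.4, 0.4], [0.6, 0.5], [-0.2, 0.4], [0.6, 0.4], [-0.8, -0.5], [-1.0, -1.1], [-0.4, 0.8], [1.6, 0.3]]
[(np.float64(0.1437203928365106), [0.5333, 0.1876, 3.0625]), (np.float64(0.15183388593749847), [0.5336, 0.1881, -0.1248]), (np.float64(0.15634599418346795), [0.5331, 0.1865, 2.9231]), (np.float64(0.16853806221015888), [0.5329, 0.188, 0.1464])]
g0 [ 0.694 -0.012]
g1 [ 0.625 -0.417]
g2 [0.382 0.003]
g3 [0.684 0.387]
y1 [0.67  0.172]
y2 [0.487 0.318]
groove ang -1.7015274642842375
wristcam rel [ 0.084 -0.     0.02 ] [[0.0, 0.96, 0.29], [1.0, -0.0, -0.0], [-0.0, 0.29, -0.96]] [[301.0, 0.0, 279.0], [0.0, 301.0, 205.0], [0.0, 0.0, 1.0]] [[0.95, 0.32, 0.0], [0.32, -0.95, 0.0], [0.0, -0.0, -1.0]]
```

```bash
cat >> h.py <<'E'
def plan(pos,ang,n,cl=0):
    """rows to bring TCP to pos with tool down, tool x at world angle ang, in n rows"""
    p,Q,_=tool(); Qt=np.c_[[np.cos(ang),np.sin(ang),0],[np.sin(ang),-np.cos(ang),0],[0,0,-1]]
    w=R.from_matrix(Q.T@Qt).as_rotvec(); st=R.from_rotvec(w/n).as_matrix(); d=(np.array(pos)-p)/n*100; q=Q; rows=[]
    for k in range(n):
        rows.append([*np.round(q.T@d,2),*np.round(np.degrees(w/n),2),cl]); q=q@st
    for k in range(0,n,8): print(str([[float(x) for x in a] for a in rows[k:k+8]]).replace(" ",""))
E
python3 -c "
from h import *
plan([.48,-.19,.40],1.19,16)"
```

```text
[[2.46,-2.13,0.03,-0.0,-0.0,-3.1,0.0],[2.57,-2.0,0.03,-0.0,-0.0,-3.1,0.0],[2.68,-1.86,0.03,-0.0,-0.0,-3.1,0.0],[2.77,-1.71,0.03,-0.0,-0.0,-3.1,0.0],[2.86,-1.56,0.03,-0.0,-0.0,-3.1,0.0],[2.94,-1.4,0.03,-0.0,-0.0,-3.1,0.0],[3.01,-1.24,0.03,-0.0,-0.0,-3.1,0.0],[3.08,-1.07,0.03,-0.0,-0.0,-3.1,0.0]]
[[3.13,-0.91,0.03,-0.0,-0.0,-3.1,0.0],[3.17,-0.74,0.03,-0.0,-0.0,-3.1,0.0],[3.21,-0.56,0.03,-0.0,-0.0,-3.1,0.0],[3.23,-0.39,0.03,-0.0,-0.0,-3.1,0.0],[3.25,-0.21,0.03,-0.0,-0.0,-3.1,0.0],[3.26,-0.04,0.03,-0.0,-0.0,-3.1,0.0],[3.26,0.14,0.03,-0.0,-0.0,-3.1,0.0],[3.24,0.31,0.03,-0.0,-0.0,-3.1,0.0]]
```

```bash
python3 -m jog '[[2.5,-2.1,0,0,0,-3.1,0],[2.6,-2,0,0,0,-3.1,0],[2.7,-1.9,0,0,0,-3.1,0],[2.8,-1.7,0,0,0,-3.1,0],[2.9,-1.6,0,0,0,-3.1,0],[2.9,-1.4,0,0,0,-3.1,0],[3,-1.2,0,0,0,-3.1,0],[3.1,-1.1,0,0,0,-3.1,0]]' 20
python3 -m jog '[[3.1,-0.9,0,0,0,-3.1,0],[3.2,-0.7,0,0,0,-3.1,0],[3.2,-0.6,0,0,0,-3.1,0],[3.2,-0.4,0,0,0,-3.1,0],[3.2,-0.2,0,0,0,-3.1,0],[3.3,0,0,0,0,-3.1,0],[3.3,0.1,0,0,0,-3.1,0],[3.2,0.3,0,0,0,-3.1,0]]'
python3 - <<'E'
from h import *
im=cams.camera("wrist"); i=cams.camera_info("wrist"); cv2.imwrite("pics/w1.png",im[:,:,::-1])
p,Q,s=tool(); print(p,Q.round(3).tolist(),s["clock"])
import pickle; pickle.dump(i,open("w1.pkl","wb"))
v=im.copy()
def pot(x,y,a,q):
    d=np.array([np.sin(q),0,np.cos(q)]);L=[circ(.05,.1),circ(.045,.1)]
    for sg in(1,-1): L.append(np.linspace([0,sg*.062,.055],np.array([0,sg*.062,.055])+.11*d,20))
    L.append(np.linspace(np.array([0,-.054,.055])+.09*d,np.array([0,.054,.055])+.09*d,30))
    return np.vstack(L)@Rz(a).T+[x,y,0]
for u in proj(pot(.48,-.1899,-.378,1.2575),i):
    if 0<=u[0]<560 and 0<=u[1]<420: cv2.circle(v,tuple(int(k) for k in u),1,(255,0,0),-1)
cv2.imwrite("pics/w1o.png",cv2.resize(v[:,:,::-1],(800,600)))
E
```

```text
clock: 1.57
ee_pos: [0.3493, -0.4125, 0.4049]
tool_rot: [0.0, 0.928, 0.371, 0.0]
force: [0.5, -0.3, 0.3]
gripper_width: 0.996
grasp_force: 0.0
clock: 2.23
ee_pos: [0.4807, -0.1879, 0.405]
tool_rot: [0.0, 0.827, 0.562, 0.0]
force: [-0.4, -0.6, -0.2]
gripper_width: 1.002
grasp_force: 0.0
[ 0.48350423 -0.18244074  0.40516534] [[0.358, 0.934, 0.002], [0.934, -0.358, 0.002], [0.002, 0.001, -1.0]] 2.2833
```

View pics/w1o.png

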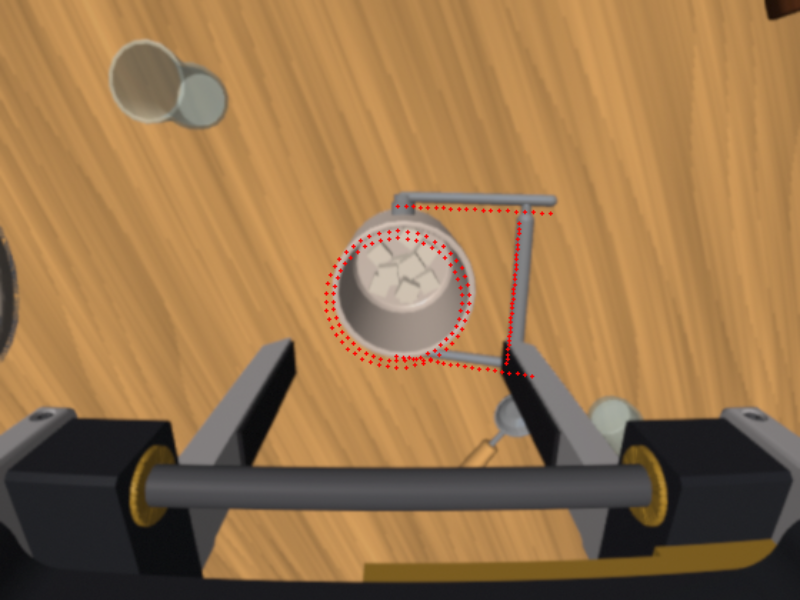

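```bash
cat >> h.py <<'E'
def wire(a,b,rad,i):
    a,b=np.array(a),np.array(b); P=np.linspace(a,b,40); n=np.cross(b-a,P.mean(0)-i["eye"]); n*=rad/np.linalg.norm(n)
    return np.vstack([P+n,P-n])
def potm(p,i):
    x,y,a,q=p; T=lambda v:Rz(a)@np.array(v)+[x,y,0]
    d=np.array([np.sin(q),0,np.cos(q)]);L=[circ(.05,.1)@Rz(a).T+[x,y,0],circ(.045,.1)@Rz(a).T+[x,y,0]]
    for sg in(1,-1): h=np.array([0,sg*.062,.055]); L.append(wire(T(h+.02*d),T(h+.11*d),.004,i))
    L.append(wire(T(np.array([0,-.05,.055])+.09*d),T(np.array([0,.05,.055])+.09*d),.006,i)); return np.vstack(L)
def lidm(p,i):
    x,y,a=p[:3]; z=p[3] if len(p)>3 else .09; L=[circ(.049,z+.022)]
    b=lambda X,Z:np.linspace([X,-.04,Z],[X,.04,Z],40); 
    e=[b(s*.027,.045) for s in(1,-1)]+[b(0,.055)]
    e+=[np.linspace([u*.027,s*.04,.045],[u*.008,s*.04,.0575],15) for s in(1,-1) for u in(1,-1)]
    L.append(np.vstack(e)@Rz(a).T+[x,y,z]); return np.vstack(L)
def snap(c):
    i=cams.camera_info(c); im=cams.camera(c); return im,i
def chamfer(model,p0,views,scale,cap=6):
    D=[]
    for im,i in views:
        e=cv2.Canny(cv2.cvtColor(im,cv2.COLOR_RGB2GRAY),40,110); D.append((cv2.distanceTransform(255-e,cv2.DIST_L2,5),i))
    def f(p):
        o=[]
        for d,i in D:
            u=proj(model(p,i),i); v=cv2.remap(d,u[:,0].astype(np.float32)[None],u[:,1].astype(np.float32)[None],cv2.INTER_LINEAR,borderValue=cap)[0]
            o.append(np.minimum(v,cap).mean())
        return sum(o)
    best=None; rng=np.random.default_rng(0); p0=np.array(p0,float);scale=np.array(scale)
    for k in range(12):
        q0=p0+(scale*rng.normal(size=len(p0)) if k else 0)
        m=minimize(f,q0,method="Nelder-Mead",options=dict(initial_simplex=np.vstack([q0,q0+np.diag(scale)]),xatol=1e-4,fatol=1e-4))
        if best is None or m.fun<best.fun: best=m
    return best.x,best.fun
def overlay(name,views,model,p,crop=None):
    o=[]
    for im,i in views:
        v=im[:,:,::-1].copy()
        for u in proj(model(p,i),i):
            if 0<=u[0]<560 and 0<=u[1]<420: v[int(u[1]+.5),int(u[0]+.5)]=(0,0,255)
        o.append(v)
    v=o[0]
    if crop: v=v[crop[1]:crop[3],crop[0]:crop[2]]
    s=min(800/v.shape[1],600/v.shape[0]); cv2.imwrite(name,cv2.resize(v,None,fx=s,fy=s,interpolation=cv2.INTER_NEAREST))
E
python3 - <<'E'
from h import *
W=snap("wrist");p,Q,s=tool();print(p,W[1]["eye"]); 
p0=[.48,-.19,-.378,1.2575]; sc=[.004,.004,.04,.04]
T=snap("top");S=snap("side")
for n,v in dict(w=[W],ts=[T,S],all=[W,T,S]).items(): x,f=chamfer(potm,p0,v,sc);print(n,x.round(4),round(f,2))
overlay("pics/w2o.png",[W],potm,x,(200,110,420,275))
for n,v in dict(t=[T],ts=[T,S]).items(): print("lid",n,chamfer(lidm,[.533,.188,-.13],v,[.003,.003,.06]))
plan([.52,.17,.405],1.44,16)
E
```

```text
[ 0.48229124 -0.18501863  0.40503728] [ 0.51295675 -0.10374395  0.38576413]
w [ 0.483  -0.1901 -0.4498  1.437 ] 1.16
ts [ 0.4902 -0.1957 -0.3749  1.3701] 3.87
all [ 0.483  -0.1906 -0.3767  1.2336] 5.22
lid t (array([ 0.52850684,  0.18928218, -0.279212  ]), np.float64(2.4241724014282227))
lid ts (array([ 0.53593879,  0.1858806 , -0.30188631]), np.float64(4.023237228393555))
[[2.18,-0.6,-0.0,0.0,-0.0,-0.89,0.0],[2.19,-0.56,-0.0,0.0,-0.0,-0.89,0.0],[2.19,-0.53,-0.0,0.0,-0.0,-0.89,0.0],[2.2,-0.5,-0.0,0.0,-0.0,-0.89,0.0],[2.21,-0.46,-0.0,0.0,-0.0,-0.89,0.0],[2.22,-0.43,-0.0,0.0,-0.0,-0.89,0.0],[2.22,-0.39,-0.0,0.0,-0.0,-0.89,0.0],[2.23,-0.36,-0.0,0.0,-0.0,-0.89,0.0]]
[[2.23,-0.33,-0.0,0.0,-0.0,-0.89,0.0],[2.24,-0.29,-0.0,0.0,-0.0,-0.89,0.0],[2.24,-0.26,-0.0,0.0,-0.0,-0.89,0.0],[2.25,-0.22,-0.0,0.0,-0.0,-0.89,0.0],[2.25,-0.19,-0.0,0.0,-0.0,-0.89,0.0],[2.25,-0.15,-0.0,0.0,-0.0,-0.89,0.0],[2.25,-0.12,-0.0,0.0,-0.0,-0.89,0.0],[2.26,-0.08,-0.0,0.0,-0.0,-0.89,0.0]]
```

View pics/w2o.png

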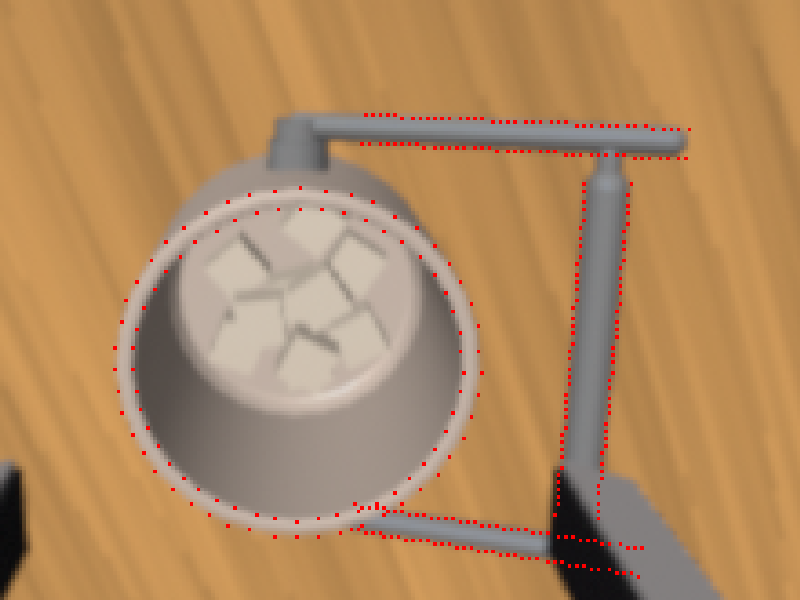

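```bash
python3 -m jog '[[2.6,-0.7,0,0,0,-1.1,0],[2.6,-0.7,0,0,0,-1,0],[2.6,-0.6,0,0,0,-1,0],[2.6,-0.6,0,0,0,-1,0],[2.6,-0.5,0,0,0,-1,0],[2.6,-0.5,0,0,0,-1,0],[2.6,-0.4,0,0,0,-1,0],[2.6,-0.4,0,0,0,-1,0]]' | head -2
python3 -m jog '[[2.6,-0.3,0,0,0,-1,0],[2.6,-0.3,0,0,0,-1,0],[2.6,-0.3,0,0,0,-1,0],[2.5,-0.2,0,0,0,-1,0],[2.5,-0.2,0,0,0,-1,0],[2,0,0,0,0,-1,0],[0,0,0,0,0,0,0],[0,0,0,0,0,0,0]]'
python3 - <<'E'
from h import *
cams.camera("top");cams.camera("top")
W=snap("wrist");p,Q,s=tool();print(p,Q.round(3).tolist())
x,f=chamfer(lidm,[.533,.188,-.15],[W],[.003,.003,.08]);print(x.round(4),f)
overlay("pics/w3o.png",[W],lidm,x,(200,80,420,245)); cv2.imwrite("pics/w3.png",W[0][:,:,::-1])
u=proj([x[0],x[1],.13],W[1]);print(u)
E
```

```text
clock: 3.1
ee_pos: [0.5032, 0.0217, 0.4048]
clock: 3.77
ee_pos: [0.5197, 0.1693, 0.4045]
tool_rot: [-0.0, 0.753, 0.658, -0.0]
force: [0.6, 0.3, 0.2]
gripper_width: 1.0
grasp_force: 0.0
[0.51963865 0.16809452 0.40461405] [[0.136, 0.991, -0.0], [0.991, -0.136, -0.001], [-0.001, -0.0, -1.0]]
[ 0.5296  0.187  -0.2524] 3.6269371509552
[[287.96649692 191.13554058]]
```

View pics/w3o.png

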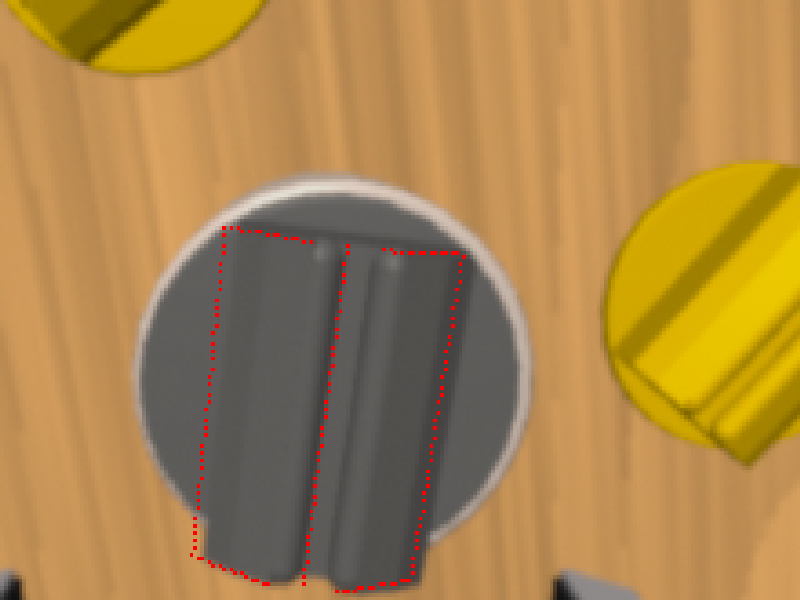

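```bash
cat >> h.py <<'E'
def lidfit(pts,circpts,i,p0,z=.09,g=1.):
    def f(p):
        o=[proj(Rz(p[2])@np.array(k)+[p[0],p[1],z],i)[0]-uv for k,uv in pts]
        C=proj(circ(.049,z+.022)+[p[0],p[1],0],i); c=C.mean(0)
        for uv in circpts:
            a=np.array(uv)-c; b=C-c; j=np.argmax(b@a/np.linalg.norm(b,axis=1)); o.append([np.linalg.norm(a)-np.linalg.norm(b[j]),0])
        return np.concatenate(o)
    s=least_squares(f,p0,loss="soft_l1"); return s.x,f(s.x).reshape(-1,2).round(1).tolist()
E
python3 - <<'E'
from h import *
i=cams.camera_info("wrist")
M=lambda u,v:(200+u/3.636,80+v/3.636)
pts=[((-.008,.04,.058),M(322,248)),((.008,.04,.058),M(393,260)),((-.008,-.04,.058),M(285,583)),((.008,-.04,.058),M(350,590)),((-.027,.04,.045),M(234,222)),((.027,.04,.045),M(470,252)),((-.027,-.04,.045),M(205,555)),((.027,-.04,.045),M(420,583))]
c=[M(140,372),M(520,372),M(160,280),M(480,260),M(290,197)]
x,e=lidfit(pts,c,i,[.53,.187,-.2]);print(x.round(4),e)
x2,e=lidfit([],c,i,[.53,.187,-.2]);print(x2.round(4))
a=x[2]+np.pi/2
print(np.degrees(a)); plan([x[0],x[1],.30],a,8)
E
```

```text
[ 0.5325  0.1862 -0.2424] [[-0.5, -1.7], [0.4, -2.8], [-1.1, 0.6], [-0.3, 0.5], [0.2, 1.3], [0.6, 0.2], [-0.2, 0.4], [0.6, -1.4], [-0.7, 0.0], [-0.3, 0.0], [1.7, 0.0], [0.4, 0.0], [-0.2, 0.0]]
[ 0.5325  0.1866 -0.2   ]
76.11306152213577
[[0.25,0.13,1.31,0.0,0.01,0.76,0.0],[0.25,0.13,1.31,0.0,0.01,0.76,0.0],[0.25,0.12,1.31,0.0,0.01,0.76,0.0],[0.25,0.12,1.31,0.0,0.01,0.76,0.0],[0.25,0.12,1.31,0.0,0.01,0.76,0.0],[0.25,0.11,1.31,0.0,0.01,0.76,0.0],[0.26,0.11,1.31,0.0,0.01,0.76,0.0],[0.26,0.11,1.31,0.0,0.01,0.76,0.0]]
```

```bash
python3 -m jog '[[0.4,0.2,1.2,0,0,1.2,0],[0.4,0.2,1.2,0,0,1,0],[0.4,0.2,1.2,0,0,1,0],[0.4,0.1,1.2,0,0,1,0],[0.4,0.2,1.2,0,0,1,0],[0.02,0,1.2,0,0,0.9,0],[0,0,1.2,0,0,0,0],[0,0,0.6,0,0,0,0]]' | head -2
python3 -m jog '[[0,0,0,0,0,0,0],[0,0,0,0,0,0,0],[0,0,0,0,0,0,0],[0,0,0,0,0,0,0],[0,0,0,0,0,0,0],[0,0,0,0,0,0,0],[0,0,0,0,0,0,0],[0,0,0,0,0,0,0]]'
python3 -c "
from h import *
p,Q,s=tool(); print(p.round(4)); plan([.5325,.1864,.3145],-.2424+np.pi/2,1)"
```

```text
clock: 4.58
ee_pos: [0.5314, 0.1872, 0.3131]
clock: 5.25
ee_pos: [0.5317, 0.1882, 0.3148]
tool_rot: [0.0, 0.787, 0.617, 0.0]
force: [0.5, -0.0, 0.7]
gripper_width: 1.004
grasp_force: 0.0
[0.5317 0.1882 0.3148]
[[-0.15,0.12,0.03,0.01,-0.01,0.15,0.0]]
```

```bash
python3 -m jog '[[-0.15,0.1,0.03,0,0,0.15,0.2],[0,0,0,0,0,0,0.35],[0,0,0,0,0,0,0.6],[0,0,0,0,0,0,0.6],[0,0,0,0,0,0,0.6],[0,0,0,0,0,0,0.6],[0,0,0,0,0,0,0.6],[0,0,0,0,0,0,0.6]]' 25
python3 -m jog '[[0,0,0,0,0,0,0.6],[0,0,0,0,0,0,0.6],[0,0,-0.3,0,0,0,0.6],[0,0,-0.6,0,0,0,0.6],[0,0,-0.6,0,0,0,0.6],[0,0,-0.6,0,0,0,0.6],[0,0,-0.6,0,0,0,0.6],[0,0,-0.3,0,0,0,0.6]]' 25
```

```text
clock: 5.92
ee_pos: [0.5323, 0.1865, 0.3144]
tool_rot: [-0.0, 0.787, 0.616, 0.0]
force: [0.8, -0.2, -0.1]
gripper_width: 0.572
grasp_force: 25.0
clock: 6.58
ee_pos: [0.5325, 0.1866, 0.3456]
tool_rot: [0.0, 0.787, 0.616, 0.001]
force: [0.3, 0.7, -3.4]
gripper_width: 0.573
grasp_force: 25.0
```

```bash
python3 -c "
from h import *
plan([.483,-.1906,.358],-.377+np.pi/2,16)"
```

```text
[[-2.36,0.27,-0.08,0.0,-0.0,0.48,0.0],[-2.36,0.29,-0.08,0.0,-0.0,0.48,0.0],[-2.36,0.31,-0.08,0.0,-0.0,0.48,0.0],[-2.36,0.33,-0.08,0.0,-0.0,0.48,0.0],[-2.35,0.35,-0.08,0.0,-0.0,0.48,0.0],[-2.35,0.37,-0.08,0.0,-0.0,0.48,0.0],[-2.35,0.38,-0.08,0.0,-0.0,0.48,0.0],[-2.34,0.4,-0.08,0.0,-0.0,0.48,0.0]]
[[-2.34,0.42,-0.08,0.0,-0.0,0.48,0.0],[-2.34,0.44,-0.08,0.0,-0.0,0.48,0.0],[-2.33,0.46,-0.08,0.0,-0.0,0.48,0.0],[-2.33,0.48,-0.08,0.0,-0.0,0.48,0.0],[-2.32,0.5,-0.08,0.0,-0.0,0.48,0.0],[-2.32,0.52,-0.08,0.0,-0.0,0.48,0.0],[-2.32,0.54,-0.08,0.0,-0.0,0.48,0.0],[-2.31,0.56,-0.08,0.0,-0.0,0.48,0.0]]
```

```bash
python3 -m jog '[[-0.8,0.1,-0.3,0,0,0.3,0.6],[-1.5,0.2,-0.3,0,0,0.4,0.6],[-2,0.3,-0.3,0,0,0.4,0.6],[-2,0.3,-0.2,0,0,0.4,0.6],[-2,0.3,0,0,0,0.4,0.6],[-2,0.3,0,0,0,0.4,0.6],[-2,0.3,0,0,0,0.4,0.6],[-2,0.3,0,0,0,0.4,0.6]]' | head -2
python3 -m jog '[[-2,0.3,0,0,0,0.4,0.6],[-2,0.3,0,0,0,0.4,0.6],[-2,0.4,0,0,0,0.4,0.6],[-2,0.4,0,0,0,0.4,0.6],[-2,0.4,0,0,0,0.4,0.6],[-2,0.4,0,0,0,0.4,0.6],[-2,0.4,0,0,0,0.4,0.6],[-2,0.4,0,0,0,0.4,0.6]]' | head -2
python3 -m jog '[[-2,0.4,0,0,0,0.4,0.6],[-1.6,0.4,0,0,0,0.4,0.6],[-1,0.3,0,0,0,0.4,0.6],[-0.5,0.2,0,0,0,0.2,0.6],[0,0,0,0,0,0,0.6],[0,0,0,0,0,0,0.6],[0,0,0,0,0,0,0.6],[0,0,0,0,0,0,0.6]]'
python3 - <<'E'
from h import *
p,Q,s=tool(); print(p.round(4),s["grasp_force"]); plan([.483,-.1906,.352],-.377+np.pi/2,4)
for c in("wrist","side"):
    im,i=snap(c); cv2.imwrite(f"pics/p_{c}.png",im[:,:,::-1])
a=cv2.imread("pics/p_wrist.png")[60:330,130:430];b=cv2.imread("pics/p_side.png")[110:240,260:400]
cv2.imwrite("pics/p.png",np.hstack([cv2.resize(a,(420,378)),cv2.resize(b,(380,378),interpolation=cv2.INTER_CUBIC)]))
E
```

```text
clock: 7.25
ee_pos: [0.514, 0.0406, 0.3554]
clock: 7.92
ee_pos: [0.4915, -0.1205, 0.3554]
clock: 8.58
ee_pos: [0.4871, -0.1697, 0.3554]
tool_rot: [-0.0, 0.827, 0.563, 0.0]
force: [-0.4, 0.0, -3.5]
gripper_width: 0.572
grasp_force: 25.0
[ 0.4871 -0.1697  0.3554] 24.95869242295157
[[-0.52,0.1,0.09,-0.0,-0.0,0.02,0.0],[-0.52,0.1,0.09,-0.0,-0.0,0.02,0.0],[-0.52,0.1,0.09,-0.0,-0.0,0.02,0.0],[-0.52,0.1,0.09,-0.0,-0.0,0.02,0.0]]
```

View pics/p.png

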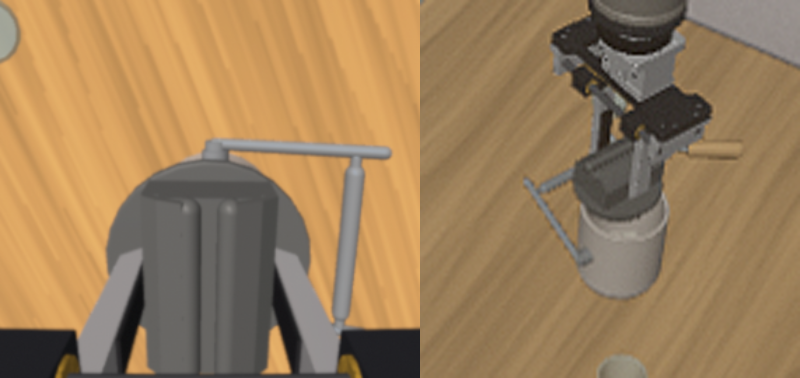

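Run:
```python
from h import *
p,Q,s=tool(); i=cams.camera_info("wrist"); z=p[2]-.2244
im=cv2.imread("pics/p_wrist.png"); g=cv2.cvtColor(im,cv2.COLOR_BGR2GRAY).astype(float)
# radial edge search around predicted plate circle
C=proj(circ(.049,z+.022)+[p[0],p[1],0],i);c=C.mean(0);pts=[]
for u in C:
    d=(u-c)/np.linalg.norm(u-c); ks=np.arange(-8,9,.5); v=np.array([g[int(round((u+k*d)[1])),int(round((u+k*d)[0]))] if 0<=(u+k*d)[1]<419 else 0 for k in ks]); dv=np.diff(cv2.GaussianBlur(v[None],(5,1),0)[0]); j=dv.argmax()
    if dv[j]>6 and u[1]<235: pts.append(u+ks[j]*d+.25*d); 
pts=np.array(pts);print(len(pts))
x,e=lidfit([],pts,i,[p[0],p[1],-.377],z=z); print(x[:2],"tool-frame offset mm",(Q.T@np.array([x[0]-p[0],x[1]-p[1],0])*1e3).round(1),[a[0] for a in e])
```

```text
21
[ 0.48648478 -0.16946739] tool-frame offset mm [ 0.2 -0.7  0. ] [-0.8, -0.4, -0.9, -1.1, -0.2, -0.3, 0.5, 0.8, 5.7, 0.5, 0.3, 0.1, -0.0, 0.4, -0.2, -0.8, -0.4, -0.4, -0.9, -0.9, -0.7]
```

```bash
python3 -m jog '[[-0.4,0.1,0.2,0,0,0,0.6],[-0.6,0.1,0.3,0,0,0,0.6],[-0.6,0.1,0.4,0,0,0,0.6],[-0.5,0.1,0.5,0,0,0,0.6],[0,0.07,0.5,0,0,0,0.6],[0,0,0.4,0,0,0,0.6],[0,0,0.2,0,0,0,0.6],[0,0,0,0,0,0,0.6]]' | head -2
python3 -m jog '[[0,0,0,0,0,0,0.6],[0,0,0,0,0,0,0.6],[0,0,0,0,0,0,0.6],[0,0,0,0,0,0,0.6],[0,0,0,0,0,0,0.6],[0,0,0,0,0,0,0.6],[0,0,0,0,0,0,0.6],[0,0,0,0,0,0,0.6]]'
python3 - <<'E'
from h import *
p,Q,s=tool(); print(p.round(4)); plan([.4836,-.1906,.3255],-.377+np.pi/2,1)
E
```

```text
clock: 9.35
ee_pos: [0.4835, -0.1916, 0.3297]
clock: 10.02
ee_pos: [0.4836, -0.1919, 0.3304]
tool_rot: [0.0, 0.827, 0.562, 0.0]
force: [0.2, -0.6, -3.2]
gripper_width: 0.575
grasp_force: 25.0
[ 0.4836 -0.1919  0.3304]
[[0.12,-0.05,0.49,0.0,-0.0,0.01,0.0]]
```

Correct and descend slowly, watching the force.

```bash
python3 -m jog '[[0.12,-0.05,0.1,0,0,0,0.6],[0,0,0.1,0,0,0,0.6],[0,0,0.1,0,0,0,0.6],[0,0,0.1,0,0,0,0.6],[0,0,0.1,0,0,0,0.6],[0,0,0.1,0,0,0,0.6],[0,0,0.1,0,0,0,0.6],[0,0,0.1,0,0,0,0.6]]'
```

```text
clock: 10.68
ee_pos: [0.4836, -0.1906, 0.3223]
tool_rot: [-0.0, 0.827, 0.562, 0.0]
force: [-0.6, -0.0, -3.7]
gripper_width: 0.573
grasp_force: 25.0
```

```bash
python3 -m jog '[[0,0,0.1,0,0,0,0.6],[0,0,0.1,0,0,0,0.6],[0,0,0.1,0,0,0,0.6],[0,0,0.1,0,0,0,0.6],[0,0,0.1,0,0,0,0.6],[0,0,0.1,0,0,0,0.6],[0,0,0,0,0,0,0.6],[0,0,0,0,0,0,0.6]]'
```

```text
clock: 11.35
ee_pos: [0.4836, -0.1906, 0.3164]
tool_rot: [-0.0, 0.827, 0.562, 0.0]
force: [-0.2, 0.6, -3.4]
gripper_width: 0.575
grasp_force: 25.0
```

```bash
python3 -m jog '[[0,0,0.1,0,0,0,0.6],[0,0,0.1,0,0,0,0.6],[0,0,0.1,0,0,0,0.6],[0,0,0.1,0,0,0,0.6],[0,0,0.08,0,0,0,0.6],[0,0,0.06,0,0,0,0.6],[0,0,0,0,0,0,0.6],[0,0,0,0,0,0,0.6]]'
```

```text
clock: 12.02
ee_pos: [0.4836, -0.1906, 0.311]
tool_rot: [-0.0, 0.827, 0.562, 0.0]
force: [-0.1, 0.4, -3.0]
gripper_width: 0.572
grasp_force: 25.0
```

```bash
python3 -m jog '[[0,0,0.04,0,0,0,0.6],[0,0,0.04,0,0,0,0.6],[0,0,0,0,0,0,0.6],[0,0,0,0,0,0,0.6],[0,0,0,0,0,0,0.6],[0,0,0,0,0,0,0.6],[0,0,0,0,0,0,0.6],[0,0,0,0,0,0,0.6]]'
```

```text
clock: 12.68
ee_pos: [0.4836, -0.1906, 0.3104]
tool_rot: [0.0, 0.827, 0.562, 0.0]
force: [-1.9, 0.9, 5.5]
gripper_width: 0.568
grasp_force: 25.0
```

```bash
python3 -m jog '[[0,0,0,0,0,0,0.4],[0,0,0,0,0,0,0.35],[0,0,0,0,0,0,0.3],[0,0,0,0,0,0,0.25],[0,0,0,0,0,0,0.2],[0,0,0,0,0,0,0.2],[0,0,-0.1,0,0,0,0.2],[0,0,-0.2,0,0,0,0.2]]'
python3 -m jog '[[0,0,-0.5,0,0,0,0.2],[0,0,-1.2,0,0,0,0.2],[0,0,-1.8,0,0,0,0.2],[0,0,-1.8,0,0,0,0.2],[0,0,-1.8,0,0,0,0.2],[0,0,-1.2,0,0,0,0.2],[0,0,-0.5,0,0,0,0.2],[0,0,0,0,0,0,0.2]]'
python3 - <<'E'
from h import *
W=snap("wrist");S=snap("side")
a=W[0][60:330,130:430];b=S[0][110:240,260:400]
for im,i in(W,S):
    for u in proj(circ(.049,.108)+[.483,-.1903,0],i): im[int(u[1]+.5),int(u[0]+.5)]=(255,0,0)
cv2.imwrite("pics/q.png",np.hstack([cv2.resize(a,(420,378)),cv2.resize(b,(380,378),interpolation=cv2.INTER_CUBIC)])[:,:,::-1])
E
```

```text
clock: 13.35
ee_pos: [0.4835, -0.1905, 0.3131]
tool_rot: [-0.0, 0.827, 0.562, -0.0]
force: [0.2, -0.4, -0.5]
gripper_width: 0.799
grasp_force: 0.0
clock: 14.02
ee_pos: [0.4837, -0.1906, 0.4026]
tool_rot: [0.001, 0.827, 0.562, 0.001]
force: [1.0, 0.0, 0.0]
gripper_width: 0.8
grasp_force: 0.0
```

View pics/q.png

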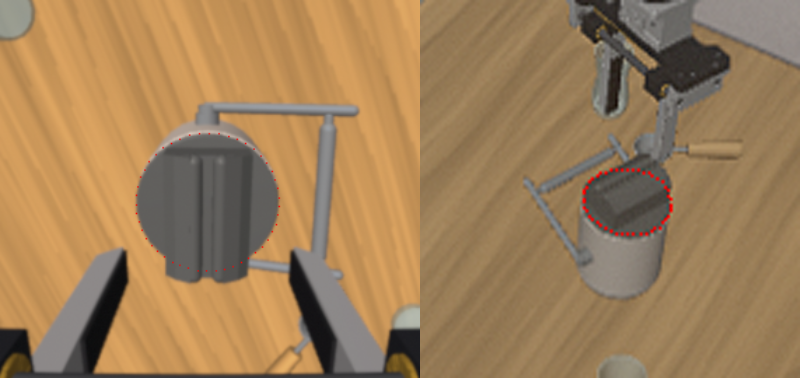

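```bash
python3 -m jog '[[0.6,1.2,0,0,0,0,1],[0.8,2,0,0,0,0,1],[0.8,2,0,0,0,0,1],[0.8,2,0,0,0,0,1],[0.8,2,0,0,0,0,1],[0.8,2,0,0,0,0,1],[0,0.6,0,0,0,0,1],[0,0,0,0,0,0,1]]' 5 | head -2
python3 -m jog '[[0,0,1,0,0,0,1],[0,0,2,0,0,0,1],[0,0,2.5,0,0,0,1],[0,0,2.5,0,0,0,1],[0,0,2.5,0,0,0,1],[0,0,1.8,0,0,0,1],[0,0,1,0,0,0,1],[0,0,0,0,0,0,1]]'
python3 - <<'E'
from h import *
import sys
T=snap("top");S=snap("side");p,Q,s=tool()
print("in pot frame",Rz(.377)@(p-[.4832,-.1905,0]))
W=snap("wrist")
a=W[0][60:420,130:430];b=S[0][110:240,260:400]
cv2.imwrite("pics/s.png",np.hstack([cv2.resize(a,(350,420)),cv2.resize(b,(450,420),interpolation=cv2.INTER_CUBIC)])[:,:,::-1])
E
```

```text
clock: 14.78
ee_pos: [0.6116, -0.191, 0.3995]
clock: 15.45
ee_pos: [0.6088, -0.1912, 0.2657]
tool_rot: [-0.001, 0.827, 0.562, -0.001]
force: [0.1, 0.2, -0.1]
gripper_width: 0.003
grasp_force: 0.0
in pot frame [0.11819624 0.04595915 0.26859391]
```

View pics/s.png

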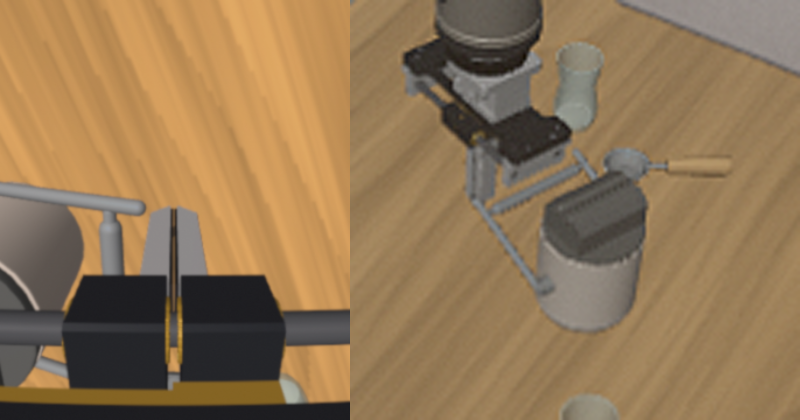

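```bash
python3 -m jog '[[0,-0.5,0,0,0,0,1],[0,-0.5,0,0,0,0,1],[0,-0.3,0,0,0,0,1],[0,-0.3,-0.1,0,0,0,1],[0,-0.2,-0.4,0,0,0,1],[0,-0.25,-0.6,0,0,0,1],[0,-0.25,-0.6,0,0,0,1],[0,-0.25,-0.4,0,0,0,1]]'
```

```text
clock: 16.27
ee_pos: [0.5866, -0.1819, 0.2904]
tool_rot: [0.001, 0.827, 0.562, 0.001]
force: [4.6, -1.7, 0.5]
gripper_width: 0.002
grasp_force: 2.2
```

```bash
python3 -m jog '[[0,-0.45,-0.6,0,0,0,1],[0,-0.45,-0.6,0,0,0,1],[0,-0.5,-0.45,0,0,0,1],[0,-0.5,-0.45,0,0,0,1],[0,-0.55,-0.4,0,0,0,1],[0,-0.55,-0.35,0,0,0,1],[0,-0.4,-0.3,0,0,0,1],[0,-0.3,-0.3,0,0,0,1]]'
python3 - <<'E'
from h import *
p,Q,s=tool()
q=Rz(.377)@(p-[.4832,-.1905,0]); print(q,"tip",q[2]-.199,"theta",np.arcsin((q[0]-.0185)/.09))
E
```

```text
clock: 16.93
ee_pos: [0.5514, -0.168, 0.3239]
tool_rot: [-0.0, 0.827, 0.562, -0.0]
force: [1.2, -0.7, -1.9]
gripper_width: 0.006
grasp_force: 0.8
[0.05513403 0.04600392 0.32387113] tip 0.12487113117056214 theta 0.41921639809381356
```

```bash
python3 -m jog '[[0,-0.3,-0.3,0,0,0,1],[0,-0.3,-0.3,0,0,0,1],[0,-0.3,-0.3,0,0,0,1],[0,-0.3,-0.2,0,0,0,1],[0,-0.3,-0.2,0,0,0,1],[0,-0.2,-0.2,0,0,0,1],[0,-0.1,0,0,0,0,1],[0,0,0,0,0,0,1]]'
python3 - <<'E'
from h import *
p,Q,s=tool()
q=Rz(.377)@(p-[.4832,-.1905,0]); print(q,"tip",q[2]-.199,"barx",q[0]-.0185)
E
```

```text
clock: 17.6
ee_pos: [0.5358, -0.1618, 0.3396]
tool_rot: [0.001, 0.827, 0.562, 0.001]
force: [4.8, -3.0, 5.8]
gripper_width: 0.006
grasp_force: 4.1
[0.03833723 0.04603738 0.33956855] tip 0.14056855041678212 barx 0.019837234189447567
```

```bash
python3 -m jog '[[0,-0.1,-0.1,0,0,0,1],[0,-0.1,-0.1,0,0,0,1],[0,-0.1,-0.1,0,0,0,1],[0,-0.1,0,0,0,0,1],[0,-0.1,0,0,0,0,1],[0,-0.1,0,0,0,0,1],[0,0,0,0,0,0,1],[0,0,0,0,0,0,1]]'
python3 - <<'E'
from h import *
p,Q,s=tool()
q=Rz(.377)@(p-[.4832,-.1905,0]); print(q,"tip",q[2]-.199,"barx",q[0]-.0185)
E
```

```text
clock: 18.27
ee_pos: [0.531, -0.1599, 0.3432]
tool_rot: [0.002, 0.827, 0.562, 0.002]
force: [8.1, -6.3, 10.1]
gripper_width: 0.004
grasp_force: 7.1
[0.03318932 0.04602234 0.34321918] tip 0.14421918420531415 barx 0.014689315566981765
```

```bash
python3 -m jog '[[0,0,-0.1,0,0,0,1],[0,0,-0.1,0,0,0,1],[0,-0.05,-0.02,0,0,0,1],[0,-0.05,-0.02,0,0,0,1],[0,-0.05,-0.02,0,0,0,1],[0,-0.05,0,0,0,0,1],[0,0,0,0,0,0,1],[0,0,0,0,0,0,1]]'
python3 - <<'E'
from h import *
p,Q,s=tool()
q=Rz(.377)@(p-[.4832,-.1905,0]); print(q,"tip",q[2]-.199,"barx",q[0]-.0185)
W=snap("wrist");S=snap("side")
a=W[0][60:420,100:400];b=S[0][110:240,260:400]
cv2.imwrite("pics/t.png",np.hstack([cv2.resize(a,(350,420)),cv2.resize(b,(450,420),interpolation=cv2.INTER_CUBIC)])[:,:,::-1])
E
```

```text
clock: 18.93
ee_pos: [0.5287, -0.1591, 0.3453]
tool_rot: [0.001, 0.827, 0.562, 0.001]
force: [6.2, -4.1, 7.5]
gripper_width: 0.004
grasp_force: 5.3
[0.03075467 0.04599905 0.34528396] tip 0.14628395748880602 barx 0.01225466673930644
```

View pics/t.png

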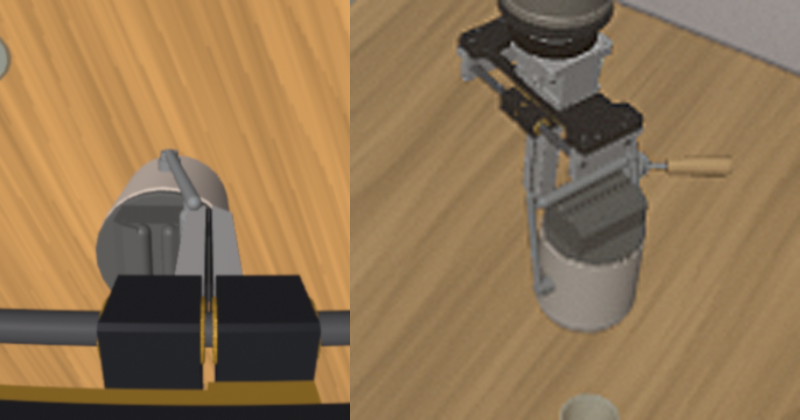

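```bash
python3 -m jog '[[0,0.5,0,0,0,0,1],[0,1,0,0,0,0,1],[0,0.7,0,0,0,0,1],[0.8,0,0,0,0,0,1],[0.9,0,0,0,0,0,1],[0,0,1,0,0,0,1],[0,0,1,0,0,0,1],[0,0,0,0,0,0,1]]'
python3 - <<'E'
from h import *
S=snap("side");T=snap("top")
p,Q,s=tool(); print(Rz(.377)@(p-[.4832,-.1905,0]))
W=snap("wrist")
# visible points of model for angles -> overlay: bail in side view
best=[]
for im,i in (T,S,W):
    e=cv2.distanceTransform(255-cv2.Canny(cv2.cvtColor(im,cv2.COLOR_RGB2GRAY),40,110),cv2.DIST_L2,5); r_=[]
    for q in np.arange(-.1,.6,.02):
        u=proj(potm([.4832,-.1905,-.377,q],i)[96:],i); ok=(u[:,0]>0)&(u[:,0]<559)&(u[:,1]>0)&(u[:,1]<419)
        r_.append(np.minimum(e[u[ok,1].round().astype(int),u[ok,0].round().astype(int)],5).mean())
    k=np.argsort(r_)[:3]; print([(round(-.1+.02*j,2),round(float(r_[j]),2)) for j in k])
a=W[0][60:420,100:400].copy();b=S[0][130:240,270:390].copy()
cv2.imwrite("pics/u.png",np.hstack([cv2.resize(a,(350,420)),cv2.resize(b,(450,420),interpolation=cv2.INTER_CUBIC)])[:,:,::-1])
E
```

```text
clock: 19.7
ee_pos: [0.5537, -0.1506, 0.3217]
tool_rot: [-0.001, 0.827, 0.562, -0.001]
force: [-1.4, -0.9, 0.1]
gripper_width: 0.004
grasp_force: 0.0
[0.05146032 0.06287362 0.32338459]
[(np.float64(-0.06), 3.75), (np.float64(-0.08), 3.76), (np.float64(-0.04), 3.76)]
[(np.float64(0.12), 0.59), (np.float64(0.14), 0.62), (np.float64(0.28), 0.74)]
[(np.float64(0.28), 2.98), (np.float64(0.26), 3.2), (np.float64(0.3), 3.35)]
```

View pics/u.png

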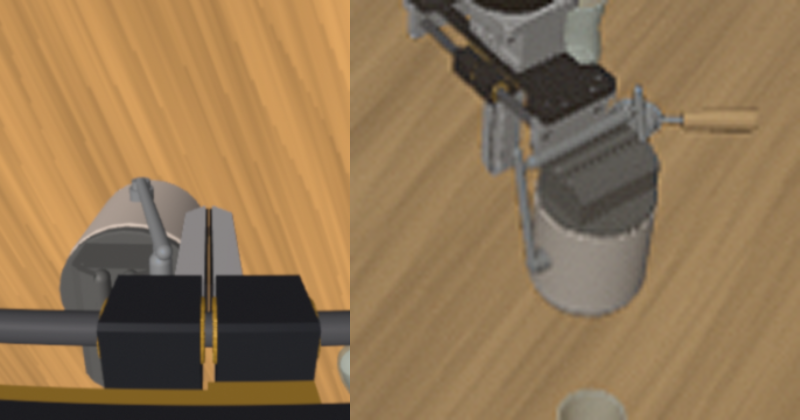

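```bash
cat > st.py <<'E'
from h import *
p,Q,s=tool(); q=Rz(.377)@(p-[.4832,-.1905,0]); f=Rz(.377)@np.array(s["force"])
print("pot frame",q.round(4),"force",f.round(1))
E
python3 -m jog '[[0,-0.3,0,0,0,0,1],[0,-0.2,0,0,0,0,1],[0,-0.2,0,0,0,0,1],[0,-0.2,0,0,0,0,1],[0,-0.15,0,0,0,0,1],[0,-0.15,0,0,0,0,1],[0,-0.1,0,0,0,0,1],[0,0,0,0,0,0,1]]' >/dev/null; python3 st.py
python3 -m jog '[[0,-0.1,0,0,0,0,1],[0,-0.1,0,0,0,0,1],[0,-0.1,0,0,0,0,1],[0,-0.1,0,0,0,0,1],[0,0,0,0,0,0,1],[0,0,0,0,0,0,1],[0,0,0,0,0,0,1],[0,0,0,0,0,0,1]]' >/dev/null; python3 st.py
```

```text
pot frame [0.0388 0.0631 0.3245] force [4.6 0.5 3.3]
pot frame [0.0351 0.0632 0.3245] force [6.8 0.4 4.6]
```

```bash
python3 -m jog '[[0,-0.1,0,0,0,0,1],[0,-0.1,0,0,0,0,1],[0,-0.1,0,0,0,0,1],[0,0,0,0,0,0,1],[0,0,0,0,0,0,1],[0,0,0,0,0,0,1],[0,0,0,0,0,0,1],[0,0,0,0,0,0,1]]' >/dev/null; python3 st.py
```

```text
pot frame [0.0323 0.0632 0.3246] force [6.8 0.6 4.5]
```

```bash
python3 -m jog '[[0,-0.05,0,0,0,0,1],[0,-0.05,0,0,0,0,1],[0,-0.05,0,0,0,0,1],[0,-0.05,0,0,0,0,1],[0,0,0,0,0,0,1],[0,0,0,0,0,0,1],[0,0,0,0,0,0,1],[0,0,0,0,0,0,1]]' >/dev/null; python3 st.py
```

```text
pot frame [0.0305 0.0632 0.3248] force [ 7.7 -0.1  6. ]
```

```bash
python3 -m jog '[[0,-0.05,0,0,0,0,1],[0,-0.05,0,0,0,0,1],[0,-0.05,0,0,0,0,1],[0,-0.05,0,0,0,0,1],[0,0,0,0,0,0,1],[0,0,0,0,0,0,1],[0,0,0,0,0,0,1],[0,0,0,0,0,0,1]]' >/dev/null; python3 st.py
```

```text
pot frame [0.0281 0.0632 0.3245] force [4.6 1.1 5. ]
```

```bash
python3 -m jog '[[0,-0.05,0,0,0,0,1],[0,-0.05,0,0,0,0,1],[0,-0.05,0,0,0,0,1],[0,0,0,0,0,0,1],[0,0,0,0,0,0,1],[0,0,0,0,0,0,1],[0,0,0,0,0,0,1],[0,0,0,0,0,0,1]]' >/dev/null; python3 st.py
```

```text
pot frame [0.0261 0.063  0.324 ] force [0.5 1.3 0.5]
```

```bash
python3 -m jog '[[0,0.3,0,0,0,0,1],[0,0.7,0,0,0,0,1],[0,1,0,0,0,0,1],[0,1.5,0,0,0,0,1],[0,1.5,0,0,0,0,1],[0,1,0,0,0,0,1],[0,0.5,-0.5,0,0,0,1],[0,0,-1,0,0,0,1]]' >/dev/null
python3 -m jog '[[0,0,-2,0,0,0,1],[0,0,-2,0,0,0,1],[0,0,-2,0,0,0,1],[0,0,-2,0,0,0,1],[0,0,-2,0,0,0,1],[0,0,-1,0,0,0,1],[0,0,0,0,0,0,1],[0,0,0,0,0,0,1]]' >/dev/null; python3 st.py
python3 - <<'E'
from h import *
V=[snap("wrist"),snap("side"),snap("top")]
for n,(im,i) in zip("WST",V):
    e=cv2.distanceTransform(255-cv2.Canny(cv2.cvtColor(im,cv2.COLOR_RGB2GRAY),30,90),cv2.DIST_L2,5); r_=[]
    Q=np.arange(-.4,.41,.02)
    for q in Q:
        u=proj(potm([.4832,-.1905,-.377,q],i)[96:],i); ok=(u[:,0]>0)&(u[:,0]<559)&(u[:,1]>0)&(u[:,1]<419)
        r_.append(np.minimum(e[u[ok,1].round().astype(int),u[ok,0].round().astype(int)],5).mean() if ok.sum()>50 else 9)
    k=np.argsort(r_)[:4]; print(n,[(round(Q[j],2),round(float(r_[j]),2)) for j in k])
    for nm in("bail","lid","pot"):
        for d in cams.trace({"W":"wrist","S":"side","T":"top"}[n],nm)[:3]: print(nm,round(d["p"],2),np.round(d["rect"]))
    if n!="T":
        for q in(-.15,-.06,0,.06,.15):
            d=np.array([np.sin(q),0,np.cos(q)]);P=np.array([[0,s*.062,.055]+.11*d for s in(1,-1)])@Rz(-.377).T+[.4832,-.1905,0]; print(q,"tips",proj(P,i).round(1).tolist())
    m=im
    cv2.imwrite(f"pics/z{n}.png",im[:,:,::-1])
E
```

```text
pot frame [0.091  0.0631 0.4494] force [ 0.8  0.1 -0.1]
W [(np.float64(0.06), 1.8), (np.float64(0.04), 1.85), (np.float64(0.02), 1.96), (np.float64(0.08), 2.18)]
bail 0.89 [187. 182. 211. 299.]
lid 0.68 [160. 206. 244. 294.]
pot 0.88 [172. 181. 252. 299.]
-0.15 tips [[164.3, 210.2], [177.9, 321.4]]
-0.06 tips [[174.3, 210.6], [186.8, 322.1]]
0 tips [[181.2, 210.6], [192.9, 322.4]]
0.06 tips [[188.3, 210.6], [199.2, 322.3]]
0.15 tips [[199.1, 210.2], [208.6, 321.8]]
S [(np.float64(0.18), 0.59), (np.float64(0.02), 0.63), (np.float64(0.16), 0.64), (np.float64(0.2), 0.64)]
bail 0.56 [315. 158. 353. 201.]
bail 0.26 [231. 244. 271. 292.]
lid 0.75 [194. 234. 228. 262.]
lid 0.61 [217. 302. 252. 334.]
lid 0.58 [323. 128. 342. 151.]
pot 0.59 [317. 156. 353. 215.]
-0.15 tips [[324.8, 176.9], [357.3, 160.3]]
-0.06 tips [[322.7, 174.7], [355.1, 158.2]]
0 tips [[321.3, 173.3], [353.7, 156.9]]
0.06 tips [[319.8, 172.0], [352.3, 155.7]]
0.15 tips [[317.7, 170.3], [350.1, 154.2]]
T [(np.float64(0.04), 3.17), (np.float64(0.02), 3.17), (np.float64(-0.22), 3.17), (np.float64(0.06), 3.18)]
bail 0.23 [273. 165. 292. 188.]
lid 0.69 [161. 227. 190. 261.]
lid 0.63 [207. 171. 236. 204.]
lid 0.6 [327. 234. 332. 251.]
```

```bash
python3 -m jog '[[-0.7,-1,0,0,0,0,1],[-1,-1.5,0,0,0,0,1],[-1,-1.5,0,0,0,0,1],[-1,-1.5,0,0,0,0,1],[-1,-1.5,0,0,0,0,1],[-1,-1.5,0,0,0,0,1],[-0.6,-0.6,0,0,0,0,1],[0,0,0,0,0,0,1]]' >/dev/null
python3 -m jog '[[0,0,0,0,0,0,1],[0,0,0,0,0,0,1],[0,0,0,0,0,0,1],[0,0,0,0,0,0,1],[0,0,0,0,0,0,1],[0,0,0,0,0,0,1],[0,0,0,0,0,0,1],[0,0,0,0,0,0,1]]' >/dev/null; python3 st.py
python3 - <<'E'
from h import *
W=snap("wrist"); im,i=W
cv2.imwrite("pics/v.png",im[:,:,::-1]); g=cv2.cvtColor(im,cv2.COLOR_RGB2GRAY)
cams.trace
d=cams.trace("wrist","bail")
for k in d[:2]:print("bail",round(k["p"],2),k["rect"])
if d:
    m=d[0]["region"]
    for r0 in range(int(d[0]["rect"][1]),int(d[0]["rect"][3]),6):
        x=np.nonzero(m[r0])[0]
        if len(x): print(r0,x.min(),x.max(),end="; ")
print()
pm=lambda P:proj(np.array(P)@Rz(-.377).T+[.4832,-.1905,0],i).round(1).tolist()
print("plate circle cols",pm(circ(.049,.108))[0],pm(circ(.049,.108))[24])
for q in(-.1,0,.1):
    D=np.array([np.sin(q),0,np.cos(q)]); print(q,"bar ends",pm([[0,s*.05,.055]+.092*D for s in(1,-1)]),"tips",pm([[0,s*.062,.055]+.11*D for s in(1,-1)]))
for v in(150,165,180,195,210,225): print(v,g[v,225:340:2].tolist())
E
```

```text
pot frame [4.000e-04 2.000e-04 4.492e-01] force [ 0.5  0.3 -0.5]
bail 0.81 [271.0, 132.5, 293.8, 239.6]
bail 0.65 [99.7, 39.7, 171.3, 93.8]
132 277 281; 138 279 291; 144 284 292; 150 283 291; 156 281 293; 162 281 293; 168 282 293; 174 282 293; 180 281 292; 186 281 292; 192 282 292; 198 283 293; 204 283 293; 210 283 293; 216 282 293; 222 282 293; 228 282 293; 234 282 293; 
plate circle cols [323.3, 194.2] [234.5, 194.1]
-0.1 bar ends [[269.1, 152.8], [270.0, 250.7]] tips [[266.3, 141.4], [267.8, 269.6]]
0 bar ends [[279.0, 152.8], [278.9, 250.9]] tips [[279.0, 141.4], [278.9, 269.9]]
0.1 bar ends [[288.8, 152.8], [287.8, 250.7]] tips [[291.7, 141.4], [290.1, 269.6]]
150 [164, 164, 165, 164, 160, 157, 151, 150, 147, 142, 141, 140, 150, 158, 154, 153, 157, 159, 162, 167, 173, 176, 180, 156, 143, 133, 124, 123, 129, 129, 135, 139, 123, 113, 149, 140, 132, 125, 126, 144, 153, 156, 153, 157, 158, 160, 159, 155, 153, 153, 155, 154, 152, 146, 149, 159, 159, 154]
165 [162, 156, 154, 162, 165, 166, 166, 162, 158, 163, 139, 101, 95, 94, 90, 90, 89, 93, 94, 94, 94, 92, 106, 105, 86, 75, 94, 94, 
[... 489 characters left out ...]
 95, 94, 94, 89, 75, 64, 93, 94, 99, 128, 138, 136, 126, 108, 79, 79, 79, 70, 67, 67, 80, 92, 93, 92, 93, 92, 93, 92, 92, 136, 152, 149, 158, 164, 163, 152, 148, 152]
210 [169, 166, 164, 172, 174, 171, 162, 119, 93, 93, 93, 93, 92, 93, 89, 90, 89, 93, 95, 94, 95, 94, 95, 89, 75, 63, 92, 92, 98, 128, 138, 135, 125, 106, 77, 79, 78, 68, 68, 68, 88, 92, 93, 93, 92, 93, 95, 136, 157, 156, 151, 150, 153, 151, 152, 159, 167, 160]
225 [168, 160, 162, 169, 169, 166, 164, 164, 169, 168, 166, 168, 155, 117, 92, 90, 89, 93, 94, 95, 95, 95, 94, 88, 74, 66, 92, 93, 99, 129, 138, 135, 124, 104, 75, 79, 77, 68, 66, 70, 98, 141, 159, 159, 157, 154, 159, 162, 167, 162, 155, 155, 153, 149, 150, 152, 149, 154]
```

```bash
python3 -m jog '[[0.7,0.8,0,0,0,0,1],[1,1,0,0,0,0,1],[1,1,0,0,0,0,1],[1,1,0,0,0,0,1],[1,1,0,0,0,0,1],[1,1,0,0,0,0,1],[0.6,0.2,0,0,0,0,1],[0,0,1,0,0,0,1]]' >/dev/null
python3 -m jog '[[0,0,2,0,0,0,1],[0,0,2,0,0,0,1],[0,0,2.2,0,0,0,1],[0,0,2.2,0,0,0,1],[0,0,2,0,0,0,1],[0,0,1,0,0,0,1],[0,0,0.1,0,0,0,1],[0,0,0,0,0,0,1]]' >/dev/null; python3 st.py
python3 -m jog '[[0,-0.5,0,0,0,0,1],[0,-0.6,0,0,0,0,1],[0,-0.6,0,0,0,0,1],[0,-0.5,0,0,0,0,1],[0,-0.4,0,0,0,0,1],[0,-0.3,0,0,0,0,1],[0,-0.2,0,0,0,0,1],[0,0,0,0,0,0,1]]' >/dev/null; python3 st.py
```

```text
pot frame [0.0602 0.0629 0.3242] force [0.1 0.4 0.6]
pot frame [0.029  0.0631 0.3244] force [1.1 0.1 0.4]
```

```bash
python3 -m jog '[[0,-0.1,0,0,0,0,1],[0,-0.1,0,0,0,0,1],[0,-0.1,0,0,0,0,1],[0,-0.1,0,0,0,0,1],[0,0,0,0,0,0,1],[0,0,0,0,0,0,1],[0,0,0,0,0,0,1],[0,0,0,0,0,0,1]]' >/dev/null; python3 st.py
```

```text
pot frame [0.0254 0.0631 0.3243] force [0.  0.7 0.5]
```

```bash
python3 -m jog '[[0,-0.05,0,0,0,0,1],[0,-0.05,0,0,0,0,1],[0,-0.05,0,0,0,0,1],[0,-0.05,0,0,0,0,1],[0,0,0,0,0,0,1],[0,0,0,0,0,0,1],[0,0,0,0,0,0,1],[0,0,0,0,0,0,1]]' >/dev/null; python3 st.py
```

```text
pot frame [0.0233 0.063  0.3243] force [-0.  -0.8  0.9]
```

```bash
python3 -m jog '[[0,-0.05,0,0,0,0,1],[0,-0.05,0,0,0,0,1],[0,-0.05,0,0,0,0,1],[0,-0.05,0,0,0,0,1],[0,0,0,0,0,0,1],[0,0,0,0,0,0,1],[0,0,0,0,0,0,1],[0,0,0,0,0,0,1]]' >/dev/null; python3 st.py
cat > bar.py <<'E'
from h import *
im,i=snap("wrist"); g=cv2.cvtColor(im,cv2.COLOR_RGB2GRAY)
d=cams.trace("wrist","bail")
for k in d[:2]:print("bail",round(k["p"],2),k["rect"])
m=d[0]["region"]; B=rot(i["orientation"]); o=Rz(.377)@(i["eye"]-np.array([.4832,-.1905,0]))
ys,xs=np.nonzero(m)
K,D=np.array(i["mtx"],float),np.array(i["D"],float)
for v in range(ys.min()+2,ys.max(),8):
    x=xs[ys==v]
    if len(x)==0: continue
    n=cv2.undistortPoints(np.array([[[x.mean(),v]]],float),K,D)[0,0]; ray=Rz(.377)@(B@[n[0],-n[1],-1]); t=(.147-o[2])/ray[2]; P=o+t*ray
    print(v,x.min(),x.max(),"pot xy at z=.147 mm",(P[:2]*1e3).round(1))
E
python3 bar.py
```

```text
pot frame [0.0214 0.0631 0.3243] force [ 0.3 -0.3  0.6]
bail 0.74 [233.5, 211.6, 260.0, 295.3]
bail 0.6 [201.4, 209.6, 317.6, 296.7]
214 247 262 pot xy at z=.147 mm [ 7.3 94.5]
222 248 261 pot xy at z=.147 mm [ 7.2 89.8]
230 246 256 pot xy at z=.147 mm [ 5.2 85. ]
238 243 254 pot xy at z=.147 mm [ 3.6 80.2]
246 241 252 pot xy at z=.147 mm [ 2.3 75.2]
254 238 251 pot xy at z=.147 mm [ 1.  70.2]
262 236 249 pot xy at z=.147 mm [-0.3 65.1]
270 234 248 pot xy at z=.147 mm [-1.4 59.9]
278 232 249 pot xy at z=.147 mm [-1.9 54.5]
286 233 251 pot xy at z=.147 mm [-1.2 49.1]
294 234 249 pot xy at z=.147 mm [-1.7 43.6]
```

```bash
python3 -m jog '[[0,0.3,0,0,0,0,1],[0,0.7,0,0,0,0,1],[0,1,0,0,0,0,1],[0,1,0,0,0,0,1],[0,0.8,0,0,0,0,1],[0,0.3,0,0,0,0,1],[0,0,-1,0,0,0,1],[0,0,-2,0,0,0,1]]' >/dev/null
python3 -m jog '[[0,0,-2,0,0,0,1],[0,0,-2.5,0,0,0,1],[0,0,-2.5,0,0,0,1],[0,0,-2,0,0,0,1],[0,0,-0.5,0,0,0,1],[-1,-1,0,0,0,0,1],[-1.5,-1.5,0,0,0,0,1],[-1.5,-1.5,0,0,0,0,1]]' >/dev/null
python3 -m jog '[[-1.5,-1.4,0,0,0,0,1],[-0.8,-0.8,0,0,0,0,1],[0,0,0,0,0,0,1],[0,0,0,0,0,0,1],[0,0,0,0,0,0,1],[0,0,0,0,0,0,1],[0,0,0,0,0,0,1],[0,0,0,0,0,0,1]]' >/dev/null
python3 st.py; python3 bar.py
python3 - <<'E'
from h import *
im,i=snap("wrist");g=cv2.cvtColor(im,cv2.COLOR_RGB2GRAY);print(g[180,225:340:2].tolist(),g[195,225:340:2].tolist())
P=proj(np.vstack([circ(.049,.108),[[0,0,.147]]])@Rz(-.377).T+[.4832,-.1905,0],i);print(P[0],P[24],P[-1])
E
```

```text
pot frame [0.0007 0.0006 0.4491] force [-1.1  0.1 -0.1]
bail 0.62 [271.2, 130.2, 286.2, 240.7]
bail 0.56 [247.6, 129.0, 309.8, 238.5]
134 274 283 pot xy at z=.147 mm [-0.3 67.7]
142 274 282 pot xy at z=.147 mm [-0.8 60.5]
150 274 282 pot xy at z=.147 mm [-0.8 53.1]
158 273 284 pot xy at z=.147 mm [-0.3 45.7]
166 272 285 pot xy at z=.147 mm [-0.3 38.1]
174 272 285 pot xy at z=.147 mm [-0.3 30.5]
182 272 284 pot xy at z=.147 mm [-0.8 22.7]
190 272 284 pot xy at z=.147 mm [-0.8 14.9]
198 271 284 pot xy at z=.147 mm [-1.3  6.9]
206 273 284 pot xy at z=.147 mm [-0.3 -1.3]
214 273 284 pot xy at z=.147 mm [-0.3 -9.5]
222 272 284 pot xy at z=.147 mm [ -0.8 -17.9]
230 272 284 pot xy at z=.147 mm [ -0.7 -26.5]
238 276 282 pot xy at z=.147 mm [  0.3 -35.1]
[166, 165, 163, 164, 160, 148, 107, 94, 94, 94, 94, 94, 93, 93, 90, 90, 90, 93, 94, 95, 95, 95, 95, 92, 120, 136, 138, 130, 114, 88, 91, 92, 81, 79, 79, 79, 78, 71, 67, 67, 74, 94, 93, 94, 93, 93, 93, 98, 140, 155, 162, 163, 155, 150, 152, 155, 155, 153] [173, 171, 168, 166, 165, 113, 93, 94, 94, 94, 93, 93, 94, 93, 90, 90, 89, 94, 94, 95, 94, 92, 92, 90, 118, 136, 138, 130, 114, 87, 89, 91, 80, 80, 79, 79, 79, 70, 66, 67, 82, 92, 92, 92, 93, 93, 93, 92, 91, 142, 152, 149, 158, 164, 162, 151, 148, 153]
[323.24699971 194.44907755] [234.45893884 194.37248412] [278.87246513 204.51784024]
```

```bash
python3 -c "
from plant import r
print(r.observe()['clock']); print(r.sign_off())"
```

```text
33.4667
the job is handed in; nothing more can be done
None
```

The grey lid is seated on the sugar pot and the bail's cross-bar sits in its groove, about 1 mm off centre in the last wrist-camera check. I handed the job in at 33.5 s with the robot clear; no verdict was shown, and I did not measure the glasses again at the end.

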